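Snap the waste pail's lid shut all round

ROBOT

A 6-joint arm with a two-finger parallel gripper is mounted at the origin on the work surface. World frame = base frame: x ahead of the robot, y to its left, z up, the work surface at z = 0. Lengths are in mm, angles in degrees, forces in N, time in s.
With the tool pointing down it reaches from about 275 to 725 mm from the base axis. Payload 5.6 kg.
Tool frame: the origin (TCP) lies at the very end of the fingers, on their centre line; the grasp point (between the pads) lies 19 mm behind it; z points along the fingers, y is the direction in which the jaws open and shut (so a half turn about z gives the same grasp; the last joint's range is limited). The gripper opens to 85 mm and grips with 20 to 120 N. Pads are 22 mm wide; open, the fingers measure 114 mm over their backs; the gripper's body (76 mm by 85 mm) begins 54 mm behind the grasp point. The pads swing forward as they close: fully open they stand 13 mm farther back than shut.
Start: joints at [-57.09, 14.616, 6.199, 0, -81.583, -16.306], TCP at [157.188, -527.053, 207.583] pointing down, gripper open.
Joint ranges: [-168.99, 168.99], [-69.2, 112.95], [-62.41, 85.93], [-164.36, 98.24], [-168.68, -3.75], [-174.98, 174.98]. Speed limits (degrees/s): [147.25, 147.25, 180, 180, 180, 180].

INTERFACE

Orientations are given as a 3x3 rotation matrix whose columns are the frame's x, y, z axes.
In Python, from cell import bot, planner, monitor, snapshot, get_calibration, job gives the robot as it stands. Calls block until the motion is done:
- bot.move_to(position, orientation): joint-space move of the TCP to a pose.
- bot.line_to(position, feed=150, orientation=None): straight line of the TCP; orientation=None keeps the orientation; feed is the mean speed in mm/s.
- bot.move_joints(angles): joint-space move.
- bot.move_gripper(opening, grasp_force=None): finger opening in mm; grasp_force is the grip in N (None keeps the last); returns when the fingers have stopped.
- bot.hold(seconds).
- planner.solve_ik(position, orientation): joint angles nearest the present ones, or None.
- monitor.get_obs(): the state.
- snapshot(name): name is "scene" or "side" or "wrist"; returns the picture (384x512x3 uint8, blue, green, red); there is no depth.
- get_calibration(name): a dict with "intrinsics" (3x3 intrinsics, pixels), "distortion" ([k1, k2, p1, p2, k3] as OpenCV has them; the pictures are not rectified), "xyz" and "orientation" of the camera in the world. Camera axes: x right, y up, looking along -z (the intrinsics and any distortion apply to the point x, -y, -z); pixel columns grow to the right and rows downward; lengths in mm; the calibration is good to about 2 mm. A picture is of the moment at which its call begins: read the wrist's pose just before it. get_calibration takes no time and is no camera call; for the wrist camera it gives the pose at the moment of the call.
A pose or a line that the arm cannot do raises bot.PlanningError and nothing moves.
- job.sign_off(): hands the job in, once; it reports no verdict.
The state is a dict: "time_s": time; "q": joint angles; "joint_velocities": joint speeds; "joint_torque": joint torques, N m; "position": TCP position; "orientation": TCP orientation; "contact_force": force on the tool from outside, world axes, zero at the start; "moment": the same for the moment, N m; "opening": finger opening in mm.
Only numpy, scipy, OpenCV 4.12 (cv2) and the standard library are available. Lean on these libraries where they do the work, as an engineer would, in place of code of your own. Each camera call takes 0.05 s, during which the arm holds its last target. There are 200 camera calls.

TASK

The full waste pail is ready for collection, but its snap lid is only laid on: press the rim down with the fingertips, section by section all the way round, until every section has clicked shut, then take the hand away. Leave the pail standing where it is, without lifting, tipping or sliding it, and do not disturb the things around it.

Things in the scene. Friction and masses are not known exactly. Their poses are not given: they have to be found in the camera images.
- press_1 (a point): middle of the top of the lid's rim on section 1, on three low thumb ribs (1 mm), 95 mm out from the pail's axis, 0 degrees round from the pail's x axis (counter-clockwise from above); moves with the section: about 170 mm above the bench when shut, 176 mm when sprung up. Its x axis points outward (away from the pail's axis), z out of the lid's top.
- press_2 (a point): middle of the top of the lid's rim on section 2, on three low thumb ribs (1 mm), 95 mm out from the pail's axis, 60 degrees round from the pail's x axis (counter-clockwise from above); moves with the section: about 170 mm above the bench when shut, 176 mm when sprung up. Its x axis points outward (away from the pail's axis), z out of the lid's top.
- press_3 (a point): middle of the top of the lid's rim on section 3, on three low thumb ribs (1 mm), 95 mm out from the pail's axis, 120 degrees round from the pail's x axis (counter-clockwise from above); moves with the section: about 170 mm above the bench when shut, 176 mm when sprung up. Its x axis points outward (away from the pail's axis), z out of the lid's top.
- press_4 (a point): middle of the top of the lid's rim on section 4, on three low thumb ribs (1 mm), 95 mm out from the pail's axis, 180 degrees round from the pail's x axis (counter-clockwise from above); moves with the section: about 170 mm above the bench when shut, 176 mm when sprung up. Its x axis points outward (away from the pail's axis), z out of the lid's top.
- press_5 (a point): middle of the top of the lid's rim on section 5, on three low thumb ribs (1 mm), 95 mm out from the pail's axis, -120 degrees round from the pail's x axis (counter-clockwise from above); moves with the section: about 170 mm above the bench when shut, 176 mm when sprung up. Its x axis points outward (away from the pail's axis), z out of the lid's top.
- press_6 (a point): middle of the top of the lid's rim on section 6, on three low thumb ribs (1 mm), 95 mm out from the pail's axis, -60 degrees round from the pail's x axis (counter-clockwise from above); moves with the section: about 170 mm above the bench when shut, 176 mm when sprung up. Its x axis points outward (away from the pail's axis), z out of the lid's top.
- section_1 (a joint): angle of lid section 1 (rad): 0 = clicked shut and level, about 0.17 = sprung up; it stays in no position between.
- section_2 (a joint): angle of lid section 2 (rad): 0 = clicked shut and level, about 0.17 = sprung up; it stays in no position between.
- section_3 (a joint): angle of lid section 3 (rad): 0 = clicked shut and level, about 0.17 = sprung up; it stays in no position between.
- section_4 (a joint): angle of lid section 4 (rad): 0 = clicked shut and level, about 0.17 = sprung up; it stays in no position between.
- section_5 (a joint): angle of lid section 5 (rad): 0 = clicked shut and level, about 0.17 = sprung up; it stays in no position between.
- section_6 (a joint): angle of lid section 6 (rad): 0 = clicked shut and level, about 0.17 = sprung up; it stays in no position between.
- pail: white plastic waste pail, loose and heavy (1.2 to 2.2 kg, full), 187 mm across the top, 170 mm high with its lid shut; origin at the centre of its underside, z up, ears at +y and -y, wire carrying handle hanging down on its +x side. Its blue snap lid is already in place on it.
- lid_centre (a point): centre of the blue lid (207 mm across), on the closed round port, 173 mm above the bench. The lid's middle disc (120 mm across) is rigid and seated; the rim round it is slit radially into six equal sections of 56 degrees, each hinged on the disc's edge, 60 mm from the axis. The raised outer channel of each (88 to 103 mm from the axis) is the part to press.
- rim_edge (a point): point on the rim's outer edge on section 1, 103 mm from the axis. A section sprung up stands 7 mm high there. Pushed down at its ribs it resists with 5 to 10 N, passes its catch after about 4 mm of travel, snaps down the rest and rests hard; let go sooner, it springs up again. All six start sprung up. Shut, a section stays shut.
- vial_a: glass vial with metal cap, 30 mm across, 56 mm high, standing near the pail; origin at the centre of its underside; to be left alone.
- vial_b: a second such vial near the pail; origin at the centre of its underside; to be left alone.
- vial_c: larger amber vial, 43 mm across, 75 mm high, near the pail; origin at the centre of its underside; to be left alone.
- syringe: capped syringe lying flat, 20 mm thick, 150 mm long along its x; origin at the centre of its underside; to be left alone.
- spray_bottle: spray bottle, 72 mm across, 200 mm high; origin at the centre of its underside; to be left alone.
- beaker: clear measuring beaker with a handle at its +y, 96 mm across, 120 mm high; origin at the centre of its underside; to be left alone.
- label_roll: roll of labels standing on its flat side, 84 mm across, 40 mm high; origin at the centre of its underside; to be left alone.

How it is judged (in metres and radians):
At the end, for the whole second after the job is handed in: All six rim sections are clicked shut (each joint below 0.02 rad), the pail stands upright at rest within 30 mm of where it stood, and nothing else has been moved more than 30 mm (value of joint each of section_1, section_2, section_3, section_4, section_5, section_6 below 0.02 rad and distance of each of pail, vial_a, vial_b, vial_c, syringe, spray_bottle, beaker, label_roll from where it was at the start of the episode below 0.03 m and angle between pail's own z axis and vertical below 0.05 rad and height (world z) of pail below 0.01 m and linear speed of pail below 0.02 m/s); the robot touches nothing.
It fails at once if the pail or its lid is pressed with the arm or the body of the hand instead of the fingers (contact force between the arm and pail above 3 N).
It fails at once if the pail is lifted (height (world z) of pail above 0.012 m).
It fails at once if the pail is tipped (angle between pail's own z axis and vertical above 0.12 rad).
It fails at once if the pail is pushed more than 40 mm along the bench (distance of pail from where it was at the start of the episode above 0.04 m).
It fails at once if a thing beside the pail is moved more than 40 mm any way, or knocked over (distance of any of vial_a, vial_b, vial_c, syringe, spray_bottle, beaker, label_roll from where it was at the start of the episode above 0.04 m or angle between any of vial_a, vial_b, vial_c, syringe, spray_bottle, beaker, label_roll's own z axis and vertical above 0.5 rad).
It also fails if it takes over 51 s, if anything falls off the work surface, if the arm or the gripper's body presses on something with over 40 N, if the wrist force passes 120 N, or if a joint passes its speed limit or range.

## Working session

There is one attempt and no reset: what is moved stays moved. The work goes in short steps, each a Python script; the robot and the scene stay as the last script left them, time stands still between calls to the robot, and variables do not carry over. Pictures are saved under pics/ and viewed, about 8 in all and at most 12, crops included, and the job is handed in when it is done.

```bash
mkdir -p pics; ls; python3 - <<'E'
from cell import *
import cv2,numpy as np
ims=[snapshot(n) for n in("scene","side","wrist")]
for n,i in zip(("scene","side","wrist"),ims):
    cv2.imwrite(f"pics/{n}0.png",i); c=get_calibration(n); print(n,c)
cv2.imwrite("pics/both.png",np.hstack(ims[:2])[:, :])
print(monitor.get_obs())
E
```

```text
pics
scene {'intrinsics': array([[490.80721644,   0.        , 254.56036668],
       [  0.        , 490.80721644, 193.54273422],
       [  0.        ,   0.        ,   1.        ]]), 'distortion': array([-0.11447597,  0.        ,  0.        ,  0.        ,  0.        ]), 'xyz': array([1198.20921806, -732.64569051, 1222.47131631]), 'orientation': array([[ 0.74746648, -0.49704037,  0.44073204],
       [ 0.66416791,  0.54595032, -0.51070465],
       [ 0.01322303,  0.67445468,  0.73819783]])}
side {'intrinsics': array([[390.16209627,   0.        , 254.25023132],
       [  0.        , 390.16209627, 196.34930069],
       [  0.        ,   0.        ,   1.        ]]), 'distortion': array([-0.01242048,  0.        ,  0.        ,  0.        ,  0.        ]), 'xyz': array([ 232.82204212, -906.80563109,  894.24840032]), 'orientation': array([[ 0.95043624,  0.17972427, -0.25371271],
       [-0.31022418,  0.60270607, -0.73519137],
       [ 0.02078246,  0.77746034,  0.62858851]])}
wrist {'intrinsics': array([[265.0197454 ,   0.        , 254.85645342],
       [  0.        , 265.0197454 , 185.55597632],
 
[... 498 characters left out ...]
    -8.15857057e+01, -1.63064621e+01]), 'joint_velocities': array([-0.03642384, -0.19299965,  0.2261223 ,  0.03640645,  0.0200504 ,
        0.00289372]), 'joint_torque': array([-1.16853596e-03, -3.86941624e+01,  2.38080078e+01,  5.36649004e+00,
       -4.53397093e-03, -1.38738054e-05]), 'position': array([ 157.07754749, -526.6565493 ,  206.92046445]), 'orientation': array([[-9.58316735e-01, -2.85707506e-01, -5.07006928e-04],
       [-2.85707941e-01,  9.58315755e-01,  1.37340532e-03],
       [ 9.34805171e-05,  1.46101321e-03, -9.99998928e-01]]), 'contact_force': array([0.22233673, 0.42964966, 0.99293052]), 'moment': array([-0.0346446 , -0.05001116, -0.01323279]), 'opening': 85.22711748641404}
```

View pics/scene0.png

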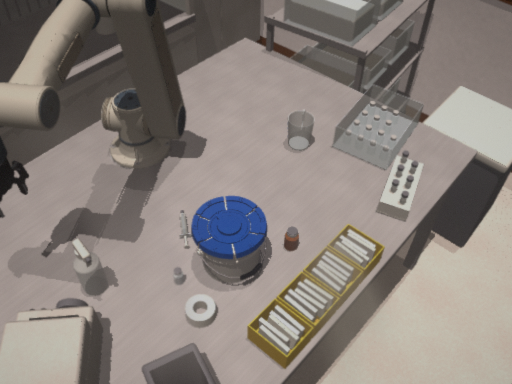

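View pics/side0.png

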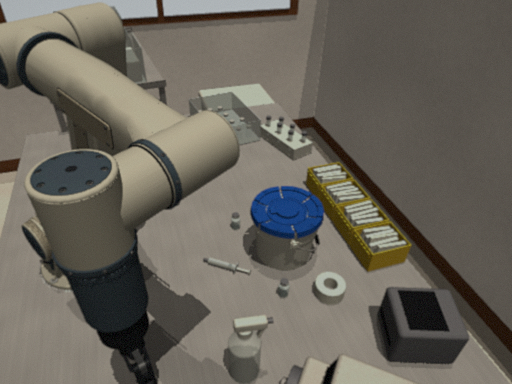

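The scene image shows the blue lid at about (230,228), with the slits visible. The vials, syringe, roll and amber vial stand below lid height around it. In the side image the lid is at about (287,211). Next I'll find the lid's centre by casting rays from the blue masks.

```bash
cat > h.py <<'E'
import cv2,numpy as np
from cell import *
def ray(cal,uv):
    p=cv2.undistortPoints(np.float32(uv).reshape(-1,1,2),cal["intrinsics"],cal["distortion"])[:,0].astype(float)
    return np.c_[p[:,0],-p[:,1],-np.ones(len(p))]@cal["orientation"].T
def cast(cal,uv,z):
    d=ray(cal,uv); return (cal["xyz"]+d*((z-cal["xyz"][2])/d[:,2])[:,None])[:,:2]
def blue(im):
    h=cv2.cvtColor(im,cv2.COLOR_BGR2HSV); m=cv2.inRange(h,(105,130,50),(130,255,255))
    m=cv2.morphologyEx(m,cv2.MORPH_CLOSE,np.ones((7,7)))
    return max(cv2.findContours(m,0,cv2.CHAIN_APPROX_NONE)[0],key=cv2.contourArea)
def down(yaw): # tool x axis at yaw (deg), z down
    c,s=np.cos(np.radians(yaw)),np.sin(np.radians(yaw)); return np.array([[c,s,0],[s,-c,0],[0,0,-1.]])
E
python3 - <<'E'
from h import *
for n in("scene","side"):
    c=blue(cv2.imread(f"pics/{n}0.png")); cal=get_calibration(n)
    P=cast(cal,cv2.convexHull(c),173.); print(n,cv2.fitEllipse(np.float32(P)),cv2.contourArea(c))
E
```

```text
scene ((597.3745727539062, -141.41116333007812), (202.8002471923828, 216.2242889404297), 45.40270233154297) 3504.0
side ((593.8070678710938, -146.49098205566406), (205.64076232910156, 223.9103240966797), 151.63938903808594) 2873.0
```

Both views agree within 5 mm, and the fitted width is close to 207 mm. I'll rise clear of the spray bottle, close the fingers and take one wrist view of the slits.

```bash
python3 - <<'E'
from h import *
o=monitor.get_obs()
bot.line_to(o["position"]+[0,0,140],feed=250)
bot.move_gripper(0)
yaw=np.degrees(np.arctan2(-144,596)); u=np.array([np.cos(np.radians(yaw)),np.sin(np.radians(yaw))])
for y in (yaw,yaw+180): print(y,planner.solve_ik([596,-144,300],down(y)))
p=np.array([596,-144])-60*u
bot.move_to([*p,300],down(yaw))
bot.hold(.3)
cal=get_calibration("wrist"); im=snapshot("wrist"); cv2.imwrite("pics/w1.png",im)
np.save("cal1.npy",cal,allow_pickle=True)
c=blue(im); print(cv2.fitEllipse(np.float32(cast(cal,cv2.convexHull(c),175.))))
o=monitor.get_obs();print(o["time_s"],o["position"],o["q"],o["contact_force"])
E
```

```text
-13.582963529836713 [  1.00195986  22.16348533  30.10478212   0.         -97.94129679
  75.41507661]
166.41703647016328 [   1.00195986   22.16348533   30.10478212    0.          -97.94129679
 -104.58492339]
((594.7323608398438, -142.32708740234375), (203.79837036132812, 205.1396942138672), 5.527250289916992)
3.9667 [ 537.59887578 -130.21029522  300.01674287] [ 2.59454140e+00  1.46594390e+01  1.95058964e+01  1.89908135e-03
 -9.48447226e+01  7.37867576e+01] [ 0.27964744 -0.12005785  0.02626815]
```

View pics/w1.png

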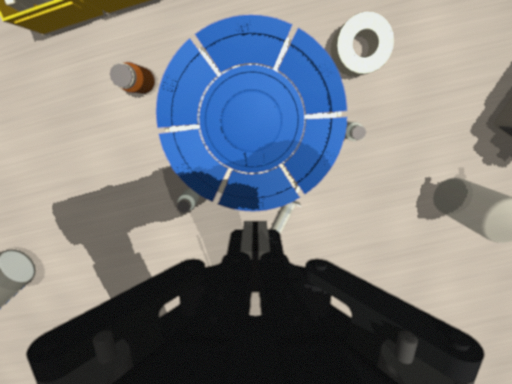

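The wrist view shows the lid centred at about (252,113) px. Its six white slits are clear, for example at (325,116), (285,48) and (205,55). The neighbours all stand below rim height. I'll measure the slit angles next.

```bash
python3 - <<'E'
from h import *
cal=np.load("cal1.npy",allow_pickle=True).item(); im=cv2.imread("pics/w1.png")
s=cv2.cvtColor(im,cv2.COLOR_BGR2HSV)[...,1]
C=np.array([594.7,-142.3]); m=(s<120).astype(np.uint8)
v,u=np.nonzero(m); P=cast(cal,np.c_[u,v],174.)-C; r=np.hypot(*P.T); k=(r>66)&(r<96)
a=np.degrees(np.arctan2(P[k,1],P[k,0]))
off=np.degrees(np.angle(np.mean(np.exp(6j*np.radians(a)))))/6
print(k.sum(),"slits at",off,"+60k; conc",abs(np.mean(np.exp(6j*np.radians(a)))))
for i in range(6):
    d=(a-off-60*i+180)%360-180; d=d[abs(d)<20]; print(i,len(d),d.mean().round(1))
    th=np.radians(off+30+60*i); q=C+95*np.array([np.cos(th),np.sin(th)]); print(q.round(),np.hypot(*q).round(), planner.solve_ik([*q,165],down(-13.6)) is not None)
E
```

```text
1135 slits at 21.34770150396658 +60k; conc 0.9879466484518032
0 215 0.0
[654. -68.] 658.0 True
1 179 -0.0
[560. -54.] 563.0 True
2 167 -0.1
[ 501. -128.] 517.0 True
3 160 -0.2
[ 535. -216.] 577.0 True
4 195 0.1
[ 629. -231.] 670.0 True
5 219 0.2
[ 689. -157.] 706.0 True
```

The slits come out evenly spaced, with residuals of 0.2° or less, so the centre and angle are good. I'll press the first section in guarded 1 mm steps and log the force.

```bash
cat >> h.py <<'E'
C=np.array([594.7,-142.3])
def press(i):
    th=np.radians(51.35+60*i); q=C+95*np.array([np.cos(th),np.sin(th)]); R=down(-13.6)
    bot.line_to([*q,195],feed=180,orientation=R); bot.line_to([*q,179],feed=60)
    f0=monitor.get_obs()["contact_force"][2]; log=[]; z=178.
    while z>=165:
        bot.line_to([*q,z],feed=15); o=monitor.get_obs(); f=o["contact_force"][2]-f0
        log.append((z,o["position"][2].round(1),f.round(1)))
        if (z<=171 and f>16) or f>30: break
        z-=1
    bot.line_to([*q,195],feed=80)
    print(i,log,"t",monitor.get_obs()["time_s"],flush=True)
E
python3 - <<'E'
from h import *
press(2)
E
```

```text
2 [(178.0, np.float64(178.2), np.float64(-0.9)), (177.0, np.float64(177.0), np.float64(-1.0)), (176.0, np.float64(175.9), np.float64(-0.7)), (175.0, np.float64(174.9), np.float64(-1.1)), (174.0, np.float64(173.9), np.float64(-1.3)), (173.0, np.float64(172.9), np.float64(-0.1)), (172.0, np.float64(171.9), np.float64(-0.9)), (171.0, np.float64(170.9), np.float64(-2.0)), (170.0, np.float64(169.9), np.float64(-1.7)), (169.0, np.float64(168.9), np.float64(-1.4)), (168.0, np.float64(167.9), np.float64(-1.7)), (167.0, np.float64(166.9), np.float64(-2.2)), (166.0, np.float64(165.9), np.float64(-1.3)), (165.0, np.float64(164.9), np.float64(-1.3))] t 9.175
```

There was no contact down to z=165, which shouldn't be possible over the rim. I'll look before going on.

```bash
python3 - <<'E'
from h import *
o=monitor.get_obs(); print(o["position"],o["opening"],o["orientation"].round(3))
out=[]
for n in("scene","side","wrist"):
    cal=get_calibration(n); im=snapshot(n); cv2.imwrite(f"pics/{n}2.png",im)
    Rw=cal["orientation"]; F=np.diag([1,-1,-1.])
    def pr(P):
        Rc=F@Rw.T; uv,_=cv2.projectPoints(np.float64(P),cv2.Rodrigues(Rc)[0],-Rc@cal["xyz"],cal["intrinsics"],cal["distortion"]); return uv[:,0]
    uv=pr([o["position"],[*C,173]]); print(n,uv.round())
    for p in uv: cv2.circle(im,tuple(int(x) for x in p),2,(0,0,255),-1)
    x,y=uv[0]; x=int(np.clip(x-90,0,332)); y=int(np.clip(y-100,0,184)); out.append(cv2.resize(im[y:y+200,x:x+180],(360,400)) if n!="wrist" else None)
    if n=="wrist": cv2.imwrite("pics/wrist2m.png",im)
cv2.imwrite("pics/cmp2.png",np.hstack(out[:2]))
E
```

```text
[ 500.74201969 -127.84832421  194.89366025] 0.1618678957984258 [[ 0.972 -0.235  0.   ]
 [-0.235 -0.972  0.   ]
 [ 0.    -0.    -1.   ]]
scene [[207. 199.]
 [228. 225.]]
side [[254. 206.]
 [287. 209.]]
wrist [[252. 219.]
 [240.  74.]]
```

View pics/cmp2.png

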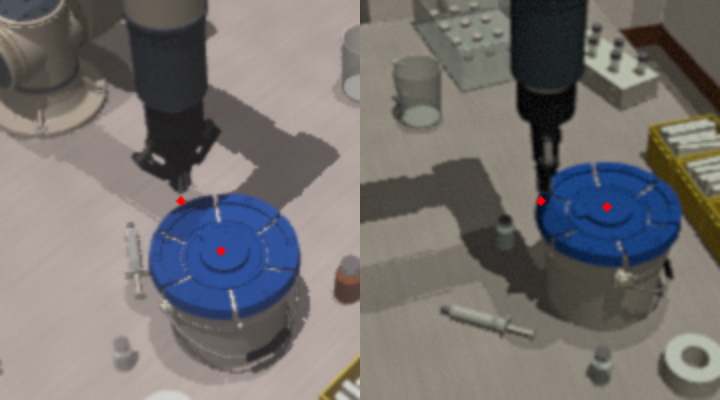

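View pics/wrist2m.png

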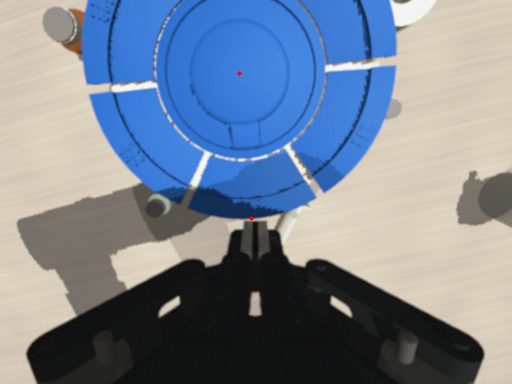

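The lid-centre projection fits, but the visible fingertip looks higher than the reported TCP in the scene view. I'll zoom in.

```bash
python3 - <<'E'
from h import *
a=cv2.imread("pics/scene2.png")[155:225,170:240]; b=cv2.imread("pics/side2.png")[165:235,220:290]
a,b=[cv2.convertScaleAbs(cv2.resize(x,(400,400),interpolation=cv2.INTER_CUBIC),alpha=1.8,beta=20) for x in(a,b)]
cv2.circle(a,(int(37*400/70),int(44*400/70)),3,(0,0,255),-1);cv2.circle(b,(int(34*400/70),int(41*400/70)),3,(0,0,255),-1)
cv2.imwrite("pics/zoom2.png",np.hstack([a,b]))
E
```

```text
(no output)
```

View pics/zoom2.png

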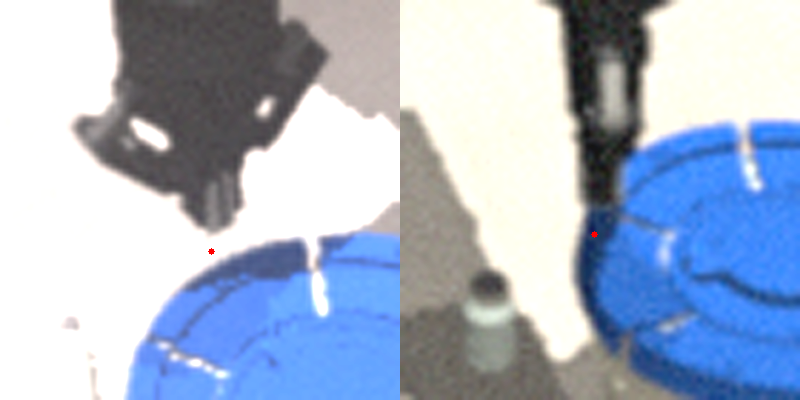

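```bash
python3 - <<'E'
from h import *
def tri(uvs):
    A=np.zeros((3,3));b=np.zeros(3);L=[]
    for n,uv in uvs:
        cal=get_calibration(n); d=ray(cal,[uv])[0]; d/=np.linalg.norm(d); M=np.eye(3)-np.outer(d,d); A+=M; b+=M@cal["xyz"]; L.append((M,cal["xyz"]))
    x=np.linalg.solve(A,b); return x.round(1),[np.linalg.norm(M@(x-c)).round(1) for M,c in L]
print("tip",tri([("scene",(207.1,195.3)),("side",(254.7,200.5))]))
# lid outline ellipse centres as a height check
P={}
for n in("scene","side"):
    (c,_,_)=cv2.fitEllipse(cv2.convexHull(blue(cv2.imread(f"pics/{n}0.png")))); P[n]=c
print("lid",tri(list(P.items())))
cal=get_calibration("wrist"); print(cast(cal,[(255,222)],208.),cast(cal,[(255,222)],195.))
E
```

```text
tip (array([ 503. , -128.4,  213.8]), [np.float64(0.0), np.float64(0.0)])
lid (array([ 596.1, -141.2,  162.1]), [np.float64(1.6), np.float64(1.6)])
[[ 503.70383974 -130.81069657]] [[ 497.90153293 -129.43077248]]
```

The tip triangulates to about z=214 while the TCP reads 195, so the shut fingers end roughly 13–19 mm short of the reported TCP. That explains the miss, and the x/y agree to about 2 mm. I'll go deeper in guarded steps and stop on force alone: above the 10 N catch and well below 40 N.

```bash
cat >> h.py <<'E'
def press(i,z0=166.,zmin=146.,ztop=185.,fstop=18):
    th=np.radians(51.35+60*i); q=C+95*np.array([np.cos(th),np.sin(th)]); R=down(-13.6)
    bot.line_to([*q,ztop],feed=180,orientation=R); bot.line_to([*q,z0],feed=80)
    f0=monitor.get_obs()["contact_force"][2]; log=[]; z=z0-1
    while z>=zmin:
        bot.line_to([*q,z],feed=15); f=monitor.get_obs()["contact_force"][2]-f0
        log.append((z,float(f.round(1))))
        if f>fstop: break
        z-=1
    bot.line_to([*q,ztop],feed=80)
    print(i,log,"t",monitor.get_obs()["time_s"],flush=True)
    return z
E
python3 - <<'E'
from h import *
press(2)
E
```

```text
2 [(165.0, -0.6), (164.0, -1.8), (163.0, -1.0), (162.0, -1.2), (161.0, 0.0), (160.0, -0.7), (159.0, -1.0), (158.0, 0.0), (157.0, -0.9), (156.0, -1.3), (155.0, -0.8), (154.0, -0.8), (153.0, 1.1), (152.0, 1.5), (151.0, -1.6), (150.0, 1.8), (149.0, -0.1), (148.0, -2.1), (147.0, 0.4), (146.0, 1.9)] t 15.6
```

Still no contact. I'll look with the fingers held low there, to see where they are relative to the rim.

```bash
python3 - <<'E'
from h import *
o=monitor.get_obs()["position"]; bot.line_to([o[0],o[1],150],feed=60); 
a=snapshot("scene");b=snapshot("side"); w=snapshot("wrist"); cv2.imwrite("pics/scene3.png",a);cv2.imwrite("pics/side3.png",b);cv2.imwrite("pics/wrist3.png",w)
o=monitor.get_obs(); print(o["position"],o["contact_force"],o["moment"],o["time_s"],o["opening"])
a=a[160:240,165:245]; b=b[165:245,220:300]
a,b=[cv2.convertScaleAbs(cv2.resize(x,(400,400),interpolation=cv2.INTER_CUBIC),alpha=1.8,beta=20) for x in(a,b)]
w=cv2.resize(w[80:280,150:350],(400,400))
cv2.imwrite("pics/zoom3.png",np.vstack([np.hstack([a,b]),])); cv2.imwrite("pics/zoom3w.png",w)
cv2.imwrite("pics/z3.png",cv2.resize(np.hstack([a,b,w]),(798,266)))
E
```

```text
[ 500.85020323 -127.84816378  150.48645175] [ 1.18221559 -1.44816829  0.24014454] [0.01665277 0.04806914 0.09168518] 16.4833 0.1303982484728118
```

View pics/z3.png

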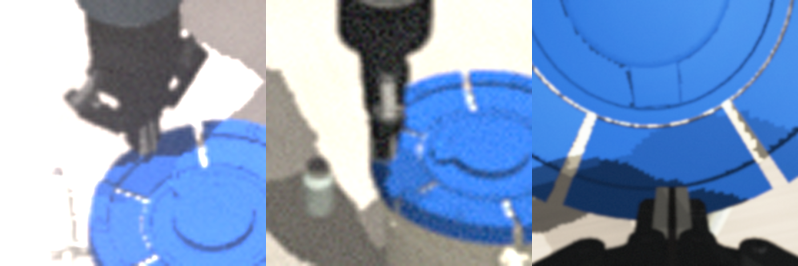

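The finger is over the rim channel at r≈88–100 in all three views but still above it. The tip is therefore even shorter than I triangulated. The gripper body sits 73 mm behind the TCP, so there is room to continue the guarded descent.

```bash
python3 - <<'E'
from h import *
p=monitor.get_obs()["position"]; q=C+95*np.array([np.cos(np.radians(171.35)),np.sin(np.radians(171.35))])
f0=monitor.get_obs()["contact_force"][2]; log=[]
for z in np.arange(147,124,-1.):
    bot.line_to([*q,z],feed=20); f=monitor.get_obs()["contact_force"][2]-f0; log.append((float(z),float(f.round(1))))
    if f>18: break
print(log,monitor.get_obs()["time_s"])
E
```

```text
[(147.0, -0.2), (146.0, 1.8), (145.0, 8.1), (144.0, 12.5), (143.0, 17.1), (142.0, 21.4)] 18.0333
```

Contact began at about 145.5 and rose steadily to 21 N with no snap. I'll check what it is touching before pressing harder.

```bash
python3 - <<'E'
from h import *
a=snapshot("scene");b=snapshot("side"); w=snapshot("wrist"); 
for n,i in zip(("scene4","side4","wrist4"),(a,b,w)): cv2.imwrite(f"pics/{n}.png",i)
o=monitor.get_obs(); print(o["position"],o["contact_force"],o["moment"],o["time_s"])
a=a[170:230,180:270]; b=b[180:240,240:330]
a,b=[cv2.convertScaleAbs(cv2.resize(x,(400,266),interpolation=cv2.INTER_CUBIC),alpha=1.6,beta=10) for x in(a,b)]
w=cv2.resize(w[40:240,105:405],(500,333)); w=np.hstack([w,np.zeros((333,300,3),np.uint8)])
cv2.imwrite("pics/z4.png",np.vstack([np.hstack([a,b]),w]))
E
```

```text
[ 501.02973426 -128.26725755  145.74866364] [-9.90702039  5.34918505 22.16887218] [ 1.76207212  3.29999495 -0.00609903] 18.1833
```

View pics/z4.png

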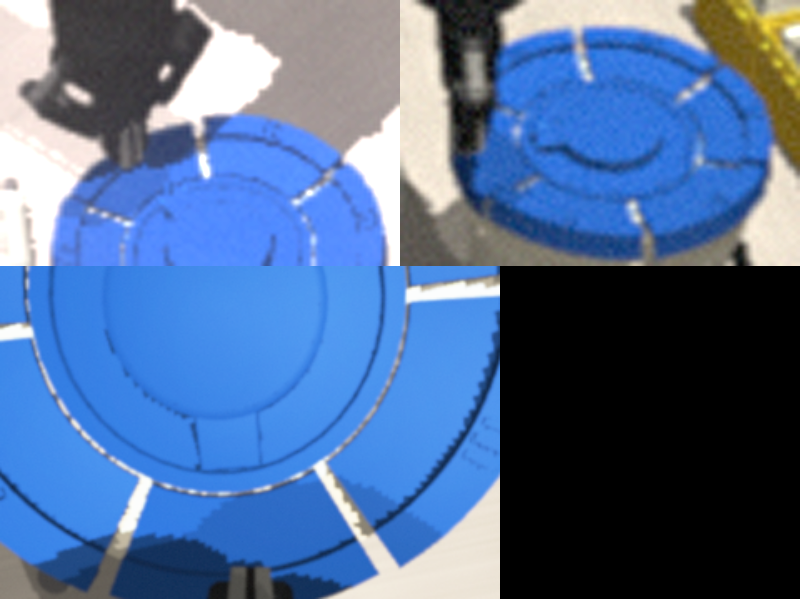

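The fingers are on section 2's outer channel. The reported z is 145.7 with 142 commanded, so the stop is rigid and the arm is giving way. Either section 2 is already shut or this is something else. Section 3 is untouched, so I'll press it from higher and compare contact heights.

```bash
cat >> h.py <<'E'
def press(i,z0=157.,zmin=136.,ztop=166.,fstop=20,r=95,up=True):
    th=np.radians(51.35+60*i); q=C+r*np.array([np.cos(th),np.sin(th)]); R=down(-13.6)
    p=monitor.get_obs()["position"]
    if p[2]<ztop-3: bot.line_to([p[0],p[1],ztop],feed=80)
    bot.line_to([*q,ztop],feed=180,orientation=R); bot.line_to([*q,z0],feed=80)
    f0=monitor.get_obs()["contact_force"]; log=[]; z=z0-1
    while z>=zmin:
        bot.line_to([*q,z],feed=20); o=monitor.get_obs(); f=o["contact_force"]-f0
        log.append((z,float(o["position"][2].round(1)),float(f[2].round(1))))
        if f[2]>fstop: break
        z-=1
    print(i,log,"F",f.round(1),"t",o["time_s"],flush=True)
    if up: bot.line_to([*q,ztop],feed=80)
    return z
E
python3 - <<'E'
from h import *
press(3)
E
```

```text
3 [(156.0, 156.3, -0.2), (155.0, 155.0, 0.0), (154.0, 153.9, -0.4), (153.0, 153.2, 1.2), (152.0, 152.3, 2.5), (151.0, 151.1, 1.8), (150.0, 150.6, 5.5), (149.0, 148.3, -0.8), (148.0, 147.5, 1.4), (147.0, 146.9, -0.6), (146.0, 146.4, 3.1), (145.0, 146.2, 7.1), (144.0, 146.1, 10.0), (143.0, 145.9, 13.3), (142.0, 145.8, 18.1), (141.0, 145.7, 21.3)] F [-8.7  6.4 21.3] t 23.5667
```

That's the expected signature: contact at about 153.5, 5.5 N, a snap at 149 and a hard rest at 146. Section 2 rests hard at the same height, so it is shut too. Now the other four.

```bash
python3 - <<'E'
from h import *
for i in (4,5,0,1): press(i,z0=154.,fstop=14)
p=monitor.get_obs()["position"]; bot.line_to([p[0],p[1],300],feed=200)
u=np.array([np.cos(np.radians(-13.58)),np.sin(np.radians(-13.58))])
bot.line_to([*(np.array([596,-144])-60*u),300],feed=200); bot.hold(.2)
cal=get_calibration("wrist"); im=snapshot("wrist"); cv2.imwrite("pics/w5.png",im)
print(cv2.fitEllipse(np.float32(cast(cal,cv2.convexHull(blue(im)),171.))))
d=cv2.absdiff(im,cv2.imread("pics/w1.png")); cv2.imwrite("pics/w5d.png",d)
cv2.imwrite("pics/cmp5.png",np.hstack([cv2.resize(x[0:230,130:390],(400,354)) for x in(cv2.imread("pics/w1.png"),im)]))
print(monitor.get_obs()["time_s"],monitor.get_obs()["contact_force"])
E
```

```text
4 [(153.0, 153.4, 1.2), (152.0, 152.4, 3.0), (151.0, 151.5, 2.6), (150.0, 149.7, 1.0), (149.0, 148.1, -0.7), (148.0, 147.6, -0.0), (147.0, 146.9, -0.2), (146.0, 146.4, 2.5), (145.0, 146.3, 5.5), (144.0, 146.2, 8.4), (143.0, 146.0, 11.0), (142.0, 145.9, 13.7), (141.0, 145.7, 16.8)] F [-5.9  2.6 16.8] t 28.2583
5 [(153.0, 153.4, 1.2), (152.0, 152.5, 3.1), (151.0, 151.6, 4.6), (150.0, 150.0, 2.6), (149.0, 147.6, -0.3), (148.0, 147.4, 1.0), (147.0, 146.8, 0.3), (146.0, 146.4, 2.1), (145.0, 146.3, 5.3), (144.0, 146.2, 9.6), (143.0, 146.1, 10.8), (142.0, 146.0, 13.4), (141.0, 145.9, 15.9)] F [-3.6  1.  15.9] t 32.95
0 [(153.0, 153.0, 0.6), (152.0, 152.0, 0.5), (151.0, 151.0, 1.4), (150.0, 150.5, 3.5), (149.0, 148.5, -0.3), (148.0, 147.5, 0.1), (147.0, 146.8, 0.2), (146.0, 146.5, 1.8), (145.0, 146.3, 6.9), (144.0, 146.2, 8.7), (143.0, 146.1, 12.8), (142.0, 146.0, 16.2)] F [-6.5  2.8 16.2] t 37.3917
1 [(153.0, 153.1, 1.1), (152.0, 152.3, 2.7), (151.0, 151.3, 4.0), (150.0, 149.5, 0.6), (149.0, 148.4, 0.3), (148.0, 147.8, 1.8), (147.0, 146.9, 1.2), (146.0, 146.4, 3.2), (145.0, 146.2, 8.6), (144.0, 146.1, 11.9), (143.0, 146.0, 16.4)] F [-6.6  4.2 16.4] t 41.5667
((594.854248046875, -142.4290008544922), (204.69383239746094, 205.56048583984375), 174.4394989013672)
43.625 [ 0.46200208 -0.70840987 -0.33387535]
```

View pics/cmp5.png

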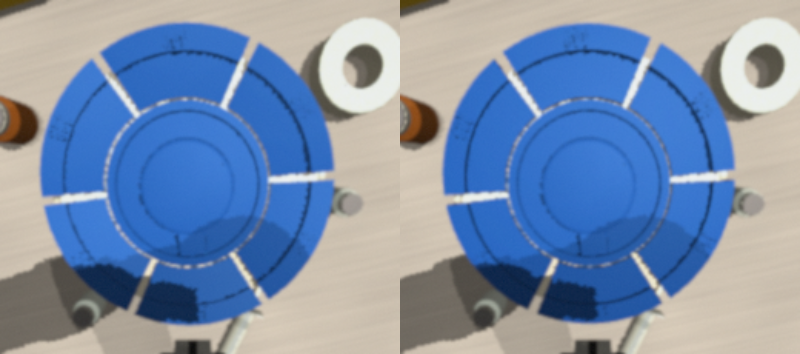

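All neighbours and the pail are where they were: the lid centre is within 0.2 mm of its first fix. Five sections showed a clear snap and hard rest, and section 2 rests hard at the same shut height. I'll hand it in.

```bash
python3 -c "
from cell import *
print(job.sign_off(), monitor.get_obs()['time_s'])"
```

```text
the job is handed in; nothing more can be done
the job is handed in; nothing more can be done
```

All six lid sections appear to be clicked shut, and I handed the job in with the clock at about 44 s of the 51 s allowed. I pressed each section at its ribs with the closed fingertips, in force-guarded 1 mm steps, then raised the hand about 100 mm clear of the lid.

**What the last checks showed**
- **Five sections:** each first touched at a reported tool height of 151–153 mm and peaked at 3 to 5.5 N. It then snapped and rested hard at about 146 mm under 16–21 N.
- **Section at about 171° in the world frame, nearest the robot:** I did not see its snap in the readings. It rested hard at the same 145.7 mm under 22 N, so I judged it shut from that.
- **Pail and neighbours:** the closing wrist picture put the lid centre within 0.2 mm of where it started. The amber vial, the small vials, the label roll and the syringe (partly in frame) looked unmoved. I did not compare the spray bottle and beaker afterwards, but the hand stayed well away from them.

**What disagreed**
- **Tool height:** the shut fingertips ended about 25 mm short of the reported tool point. My first presses therefore seemed to meet nothing, which cost about 12 s.
- **Tip estimate:** two-camera triangulation put the tip only about 19 mm short, less than contact showed.
- **Catch force:** the sampled forces were mostly below the stated 5–10 N, probably because each was read only at the end of a 1 mm step.

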